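# Swipe the light pad to full brightness

## Task

Turn the tracing light pad up to full with its curved touch bar: close the fingers, set the fingertips lightly down on the end of the bar beside the small sun mark, and stroke along the whole curve to the end beside the large sun mark. Make it one unbroken stroke without lifting off on the way or pressing hard, then lift clear. Do not disturb the small bottle, the tin or the eraser around the bar.

Things in the scene. Friction and masses are not known exactly. Their poses are not given: they have to be found in the camera images.
- light_pad: grey flat light pad fixed to the table, 275 x 290 mm, 12 mm thick, with a white panel over its far part and a black curved touch bar along its near part. Origin: at table height, below the middle of the touch bar; x points from the bar towards the white panel, y to the left along the bar, z up. The pad reaches from x = -30 to 245 mm and y = -145 to 145 mm. Its start yaw varies by up to 35 degrees either way.
- touch_bar (a joint): how far the touch bar is pressed down, m: 0 released, 0.005 at its stop. The bar is a black rubber rod of 15 mm diameter, half sunk in the pad, that goes straight down as a whole on springs (about 1 N to start it, about 7 N at the stop) and comes back when released. Its middle line is a circular arc of radius 130 mm about arc_centre, 90 degrees long (204 mm), bulging towards the pad's near (-x) edge.
- bar_mid (a point): middle of the touch bar, on the crest of the released bar, 19 mm above the table (7 mm above the pad)
- bar_left (a point): left (+y of the pad) end of the touch bar's arc, on the crest of the released bar; the rounded end goes 7.5 mm further
- bar_right (a point): right (-y of the pad) end of the touch bar's arc, on the crest of the released bar; the rounded end goes 7.5 mm further
- arc_centre (a point): centre of the bar's arc, at the height of the bar's crest (a point in the air over the white panel)
- small_sun: small black sun mark printed on the pad, 18 mm across, about 30 mm beyond one end of the touch bar: the dim end, where the stroke begins. It may be at the left or the right end. Origin at its centre.
- large_sun: large black sun mark printed on the pad, 34 mm across, about 30 mm beyond the other end of the touch bar: the bright end, where the stroke finishes. Origin at its centre.
- dropper: loose bystander: small white dropper bottle with black cap, 22 mm across, 67 mm tall, standing on the white panel inside the curve. Origin at the centre of its underside.
- pastille_tin: loose bystander: oblong tin, 36 x 64 x 17 mm, on the table to the left of the pad. Origin at the centre of its underside.
- eraser: loose bystander: eraser in a cardboard sleeve, 31 x 66 x 20 mm, on the table to the right of the pad. Origin at the centre of its underside.

How it is judged:
By the outcome, as a careful person would: the job done as asked, in the order asked, and still so for the second after the job is handed in, with the robot touching nothing.
It also fails if it takes over 38 s, if anything falls off the work surface, if the arm or the gripper's body presses on something with over 40 N, if the wrist force passes 120 N, or if a joint passes its speed limit or range.

## Robot

A 7-joint arm with a two-finger parallel gripper is mounted at the origin on a cart in front of the work surface, level with it; the furniture and walls round the work are solid. World frame = base frame: x ahead of the robot, y to its left, z up, the work surface at z = 0. Lengths are in m, angles in rad, forces in N, time in s.
With the tool pointing down it reaches from about 0.4 to 0.875 m from the base axis. Payload 19.3 kg.
Tool frame: the origin (TCP) lies midway between the tips of the shut fingers; the grasp point (between the pads) lies 19 mm behind it; z points along the fingers, y is the line along which they close (so a half turn about z gives the same grasp; the last joint's range is limited). The gripper opens to 85 mm and grips with 20 to 120 N. Pads are 22 mm wide; open, the fingers measure 114 mm over their backs; the gripper's body (76 mm by 85 mm) begins 54 mm behind the grasp point. The pads swing forward as they close: fully open they stand 13 mm farther back than shut.
Start: joints at [1.094, 0.521, -0.036, 1.599, 0.021, 1.021, -0.113], TCP at [0.247, -0.574, 0.231] pointing down, gripper open.
Joint ranges: [-2.91, 2.91], [-0.3, 2.13], [-1.5, 1.42], [0.17, 2.43], [-1.26, 4.41], [0.16, 1.93], [-2.52, 2.52]. Speed limits (rad/s): [1.89, 1.89, 2.39, 2.39, 3.01, 3.01, 3.01].

## Interface

Orientations are given as [roll, pitch, yaw] about the fixed x, y, z axes, in that order (R = Rz(yaw) Ry(pitch) Rx(roll)).
In Python, from workcell import * gives the robot as it stands. The module is installed in compiled form; this text tells all that it offers.
- The arm moves only by the tool play_rows, never from a script. Its argument "deltas" is a list of rows, each a list of 7 numbers: the shift along the tool's x, y, z in units of 500 mm (1.0 is 500 mm), then the turn, a rotation vector about the tool's x, y, z in units of 120 degrees (1.0 is 120 degrees), then the closure, from 0 (fully open) to 1 (shut). A call has 1 to 10 rows; each row is the pose to reach, as a shift and turn from the pose commanded when the call began, along the tool's axes at that moment; what a row does not reach only later rows make up. A row lasts 1/10 s, in which the tool goes at most 50 mm and 8.59 degrees, less where a joint would pass 70% of its speed; a pose out of reach is approached as far as the arm can. A call with a number of a shift or a turn outside -1 to 1 is refused whole. A call with a gripper value outside its range is refused whole. The fingers move at their own pace and stop on an object; "newtons" is the grip in N (left out, the last holds). Time passes only in rows, so rows that repeat a pose let the fingers close. It gives the time, the measured TCP pose, the force, the opening and the grip force at its end, in the units of the state.
- observe(): the state, without advancing time (a new reading comes with each control period).
- grab_frame(name): name is "side" or "top" or "wrist"; returns the picture (400x640x3 uint8, red, green, blue); there is no depth.
- get_calibration(name): a dict with "fovy" (degrees; the focal length in pixels is half the picture's height over the tangent of half this angle, whatever the lens; pixels are square), "cx", "cy" (the principal point, pixels), "xyz" and "rotation" of the camera in the world. Camera axes: x right, y down, z forward; pixel columns grow to the right and rows downward; lengths in m; the calibration is good to about 2 mm. A picture is of the moment at which its call begins: read the wrist's pose just before it. get_calibration takes no time and is no camera call; for the wrist camera it gives the pose at the moment of the call.
- job_done(): hands the job in; it is judged then, once.
The state is a dict: "clock": time; "qpos": joint angles; "qd": joint speeds; "joint_efforts": joint torques, N m; "position": TCP position; "tool_rot": TCP orientation; "force": force on the tool from outside, world axes, zero at the start; "moment": the same for the moment, N m; "grip_width": finger opening in m; "finger_force": force on a finger pad.
Only numpy, scipy, OpenCV 4.12 (cv2) and the standard library are available. Lean on these libraries where they do the work, as an engineer would, in place of code of your own. Each camera call takes 0.05 s, during which the arm holds its last target. There are 200 camera calls.

## Working session

There is one attempt and no reset: what is moved stays moved. The work goes in short steps, Python scripts to look and compute and a tool call to move; the robot and the scene stay as the last step left them, time stands still between calls to the robot, and variables do not carry over. Pictures are saved under pics/ and viewed, at most 10 in all, crops included, and the job is handed in when it is done.

Besides the shell and the picture viewer there is one more tool, called by a JSON object that holds its "fn" and its "kwargs", one argument or row to a line. play_rows: Moves the arm, as the interface text tells. Its arguments: {"type":"object","properties":{"deltas":{"type":"array"},"newtons":{"type":"number"}},"required":["deltas"]}

```bash
mkdir -p pics
python3 - <<'E'
from workcell import *
import cv2
s=observe();print(s)
for n in("top","side"):
    print(n,get_calibration(n)); cv2.imwrite(f"pics/{n}1.png",grab_frame(n)[:,:,::-1])
E
```

```text
{'clock': 0.0, 'qpos': array([ 1.09381361,  0.52200179, -0.03627315,  1.60000765,  0.02123857,
        1.02108976, -0.11284786]), 'qd': array([-2.93080008e-04,  4.94347390e-04, -6.15871482e-04,  9.50996870e-04,
       -5.71704748e-05,  1.72132045e-03, -6.99441545e-04]), 'joint_efforts': array([ 3.93438213e-04, -9.27084017e+01,  1.98033147e+00, -3.69931412e+01,
        1.79205474e-02,  8.11154925e-03, -1.35750125e-05]), 'position': array([ 0.24708047, -0.57372393,  0.2307341 ]), 'tool_rot': array([-3.14047956e+00,  1.39656234e-04,  4.06698077e-01]), 'force': array([ 0.63381618, -0.21275328,  0.51742746]), 'moment': array([-0.03688902, -0.02286565, -0.00776959]), 'finger_force': 0.0, 'grip_width': 0.08534398869699349}
top {'fovy': 48.41138718283033, 'cx': 319.01072219026463, 'cy': 205.51820628772694, 'xyz': array([0.46566653, 0.00266487, 0.9877286 ]), 'rotation': array([-2.99327272,  0.01255296, -1.59860234])}
side {'fovy': 43.43488820582545, 'cx': 313.26864301972813, 'cy': 198.8340127740946, 'xyz': array([ 0.59480499, -1.02275126,  0.68795993]), 'rotation': array([-2.12088858, -0.00251342, -0.01779285])}
```

View pics/top1.png

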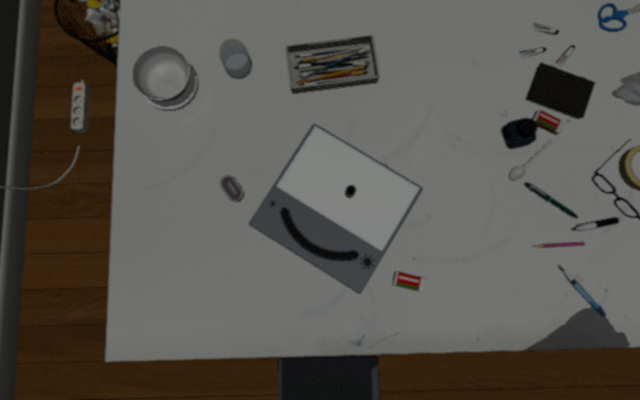

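The pad is in the middle of the picture. The small sun is at about (272,203), to the left. The large sun is at about (367,262), to the right. The bar runs from about (284,209) to (356,256), and the dropper is at (350,191).

Run:
```python
import cv2
a=cv2.imread("pics/top1.png")[180:300,240:400]
a=cv2.convertScaleAbs(a,alpha=1.6)
cv2.imwrite("pics/c1.png",cv2.resize(a,None,fx=5,fy=5,interpolation=cv2.INTER_CUBIC))
```

```text
(no output)
```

View pics/c1.png

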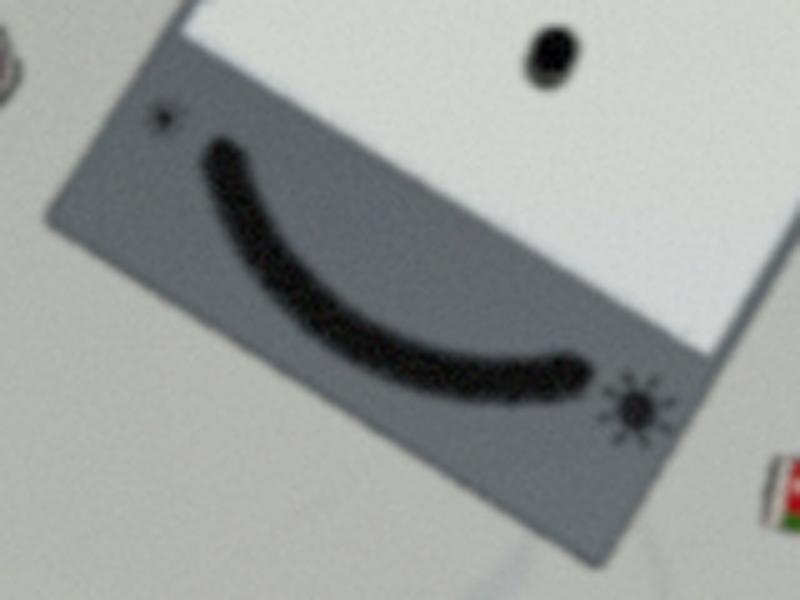

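View pics/side1.png

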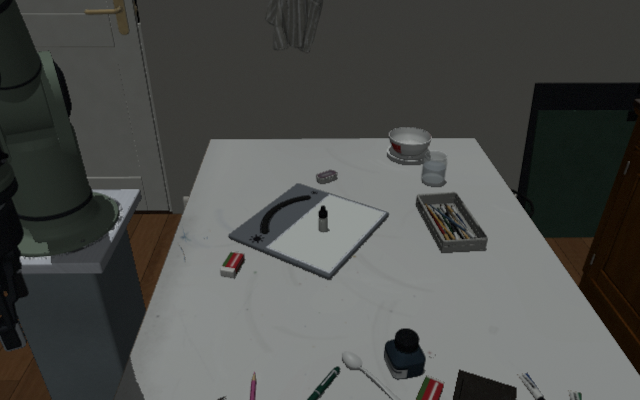

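The crop at 5x shows the bar ends at about crop (222,157) and (572,374). The near pad corners are at (48,218) and (600,568). The side view shows the pad corners at (230,237), (298,184), (388,213) and (330,275). I'll fit the pad pose from these points plus the bar mask.

```bash
cat > h.py <<'E'
import numpy as np,cv2
from scipy.spatial.transform import Rotation as Ro
from scipy.optimize import least_squares
def proj(c,P):
    f=200/np.tan(np.radians(c["fovy"])/2)
    q=(np.asarray(P)-c["xyz"])@Ro.from_euler("xyz",c["rotation"]).as_matrix()
    return np.c_[c["cx"]+f*q[:,0]/q[:,2],c["cy"]+f*q[:,1]/q[:,2]]
def world(p,L):
    L=np.asarray(L,float);c,s=np.cos(p[2]),np.sin(p[2])
    return np.c_[p[0]+c*L[:,0]-s*L[:,1],p[1]+s*L[:,0]+c*L[:,1],L[:,2]]
def arc(a,z=.019): # a: angle, + = left
    a=np.atleast_1d(a);return np.c_[.13-.13*np.cos(a),.13*np.sin(a),0*a+z]
E
python3 - <<'E'
from h import *
from workcell import get_calibration
T,S=get_calibration("top"),get_calibration("side")
cr=lambda u,v:((u+.5)/5-.5+240,(v+.5)/5-.5+180)
q=np.pi/4
L=[[-.03,.145,.012],[-.03,-.145,.012],[.245,.145,.012],[.245,-.145,.012],*arc([q,-q],.015)]
pt=np.array([cr(48,218),cr(600,568),(314,125),(421,188),cr(222,157),cr(572,374)])
ps=np.array([(298,184),(230,237),(388,213),(330,275)])
r=least_squares(lambda p:np.r_[(proj(T,world(p,L))-pt).ravel(),.5*(proj(S,world(p,L[:4]))-ps).ravel()],[.5,0,-.5],loss="soft_l1")
print(r.x,r.fun.reshape(-1,2).round(1))
t=least_squares(lambda p:(proj(T,world(p,L))-pt).ravel(),r.x);print("top",t.x,t.fun.reshape(-1,2).round(1))
# mask check: dark bar pixels -> plane z=.0165, radial fit
g=cv2.imread("pics/top1.png",0)
n,lab,st,ce=cv2.connectedComponentsWithStats((g<32).astype(np.uint8)[190:275,265:375])
k=1+st[1:,4].argmax();v,u=np.nonzero(lab==k);u=u+265.;v=v+190.
f=200/np.tan(np.radians(T["fovy"])/2)
d=np.c_[(u-T["cx"])/f,(v-T["cy"])/f,1+0*u]@Ro.from_euler("xyz",T["rotation"]).as_matrix().T
W=T["xyz"]+d*((.0155-T["xyz"][2])/d[:,2])[:,None]
cf=least_squares(lambda c:np.hypot(W[:,0]-c[0],W[:,1]-c[1])-.13,world(r.x,[[.13,0,0]])[0,:2]).x
a=np.arctan2(W[:,1]-cf[1],W[:,0]-cf[0])%(2*np.pi)
print("mask",len(u),st[k],"centre",cf,"fit centre",world(r.x,[[.13,0,0]])[0],"std",np.std(np.hypot(*(W[:,:2]-cf).T)-.13),"mid ang",(a.min()+a.max())/2-np.pi,"span",np.degrees(np.ptp(a)))
E
```

```text
[ 0.52060485  0.0329955  -0.58617832] [[-1.9  0.5]
 [ 0.1  1.4]
 [-0.6 -3.1]
 [ 2.8 -0.1]
 [-0.  -0.8]
 [ 1.1  0.1]
 [-0.  -1.3]
 [-1.2 -1.8]
 [ 0.9 -0.9]
 [-0.2  0.2]]
top [ 0.51996178  0.03345179 -0.58419706] [[-2.2  0.9]
 [-0.   1.7]
 [-1.  -2.8]
 [ 2.5 -0.1]
 [-0.3 -0.5]
 [ 1.   0.3]]
mask 791 [ 16  18  77  53 791] centre [ 0.62930342 -0.03863217] fit centre [ 0.62890276 -0.03891808  0.        ] std 0.005138128855752394 mid ang -0.5853165527411122 span 94.23822159917906
```

The bar fit agrees with the mask to within 1 mm: arc centre at (0.629,-0.039), yaw -0.585, start on the left. I'll hover over the bar with the fingers closing and the tool x axis across the bar (yaw 2.556).

{"fn": "play_rows", "kwargs": {
  "deltas": [
    [0.03,-0.02,0,0,0,-0.03,1],
    [0.08,-0.06,0,0,0,-0.08,1],
    [0.13,-0.11,0,0,0,-0.14,1],
    [0.19,-0.16,0,0,0,-0.2,1],
    [0.25,-0.21,0,0,0,-0.26,1],
    [0.31,-0.26,0,0,0,-0.32,1],
    [0.37,-0.31,0,0,0,-0.38,1],
    [0.43,-0.36,0,0,0,-0.44,1],
    [0.48,-0.4,0,0,0,-0.48,1],
    [0.5,-0.42,0,0,0,-0.5,1]
  ],
  "newtons": 20
}}

```text
clock: 1.1
position: [0.3951, -0.279, 0.2314]
tool_rot: [3.141, -0.0, 1.462]
force: [0.2, -0.5, -0.6]
grip_width: -0.0001
finger_force: 0.0
```

{"fn": "play_rows", "kwargs": {
  "deltas": [
    [0.03,0.01,0,0,0,-0.03,1],
    [0.09,0.035,0,0,0,-0.08,1],
    [0.16,0.06,0,0,0,-0.14,1],
    [0.23,0.09,0,0,0,-0.2,1],
    [0.3,0.12,0,0,0,-0.27,1],
    [0.38,0.15,0,0,0,-0.34,1],
    [0.46,0.18,0,0,0,-0.4,1],
    [0.54,0.21,0,0,0,-0.46,1],
    [0.59,0.23,0,0,0,-0.51,1],
    [0.61,0.24,0,0,0,-0.526,1]
  ]
}}

```text
clock: 2.1
position: [0.5491, 0.0092, 0.2311]
tool_rot: [3.141, -0.001, 2.563]
force: [-0.5, -1.0, -0.1]
grip_width: -0.0
finger_force: 0.0
```

Run:
```python
from h import *
from workcell import *
s=observe();print(s["position"],s["tool_rot"],s["qpos"],s["force"])
c=get_calibration("wrist");print(c)
im=grab_frame("wrist")[:,:,::-1].copy();cv2.imwrite("pics/w_raw.png",im)
p=[.5203,.0332,-.5855]
for q in proj(c,world(p,arc(np.linspace(-1,1,21)*np.pi/4))):cv2.circle(im,tuple(int(x) for x in q.round()),2,(0,0,255),-1)
cv2.imwrite("pics/w1.png",im)
```

```text
[0.54913238 0.00919693 0.23109862] [ 3.14072823e+00 -6.30909934e-04  2.56293600e+00] [ 0.38212542  0.47544165 -0.69378839  1.77648406  0.35019887  1.01639357
  0.54763294] [-0.52444622 -1.03096515 -0.06962244]
{'fovy': 69.6257999500758, 'cx': 317.23726023224276, 'cy': 205.20928589342225, 'xyz': array([0.47881825, 0.05491837, 0.37253969]), 'rotation': array([ 2.81194726e+00, -8.54423858e-04,  9.91611293e-01])}
```

View pics/w1.png

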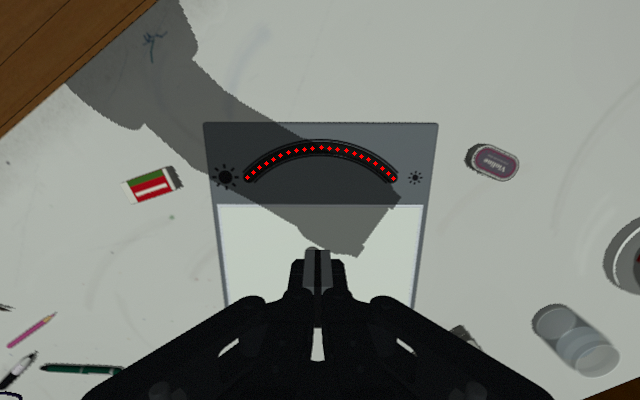

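The overlay lies on the bar. The small sun (415,178) is at the +y end and the large sun (226,177) is at the other. I'll check it enlarged and compute the dropper clearance.

Run:
```python
from h import *
from workcell import get_calibration
c=get_calibration("wrist");T=get_calibration("top")
im=cv2.imread("pics/w_raw.png")[125:200,220:420]
im=cv2.resize(cv2.convertScaleAbs(im,alpha=2),None,fx=4,fy=4,interpolation=cv2.INTER_CUBIC)
p=[.5203,.0332,-.5855]
def dr(L,col):
    q=(proj(c,world(p,L))-[220,125]+.5)*4-.5
    cv2.polylines(im,[q.round().astype(int)],False,col,1)
a=np.linspace(-1,1,41)*np.pi/4
dr(arc(a),(0,0,255))
for r in(-.0075,.0075):
    L=arc(a,.012);L[:,:2]=[.13,0]+(L[:,:2]-[.13,0])*(1+r/.13);dr(L,(0,255,0))
cv2.imwrite("pics/w1c.png",im)
# dropper: cap top centre in top view crop (557,48)
f=200/np.tan(np.radians(T["fovy"])/2);u,v=240+557.5/5-.5,180+48.5/5-.5
d=Ro.from_euler("xyz",T["rotation"]).as_matrix()@[(u-T["cx"])/f,(v-T["cy"])/f,1]
w=T["xyz"]+d*((.079-T["xyz"][2])/d[2]);C=world(p,[[.13,0,0]])[0];print("dropper",w,"from centre",np.hypot(*(w-C)[:2]))
print(world(p,arc(np.array([47,45,30,15,0,-15,-30,-45,-47])*np.pi/180)).round(4))
```

```text
dropper [ 0.63397215 -0.0570079   0.079     ] from centre 0.019124244714475793
[[ 0.6073  0.0896  0.019 ]
 [ 0.6028  0.0888  0.019 ]
 [ 0.5707  0.0777  0.019 ]
 [ 0.5426  0.0588  0.019 ]
 [ 0.5203  0.0332  0.019 ]
 [ 0.5054  0.0027  0.019 ]
 [ 0.4989 -0.0306  0.019 ]
 [ 0.5012 -0.0645  0.019 ]
 [ 0.5022 -0.0689  0.019 ]]
```

View pics/w1c.png

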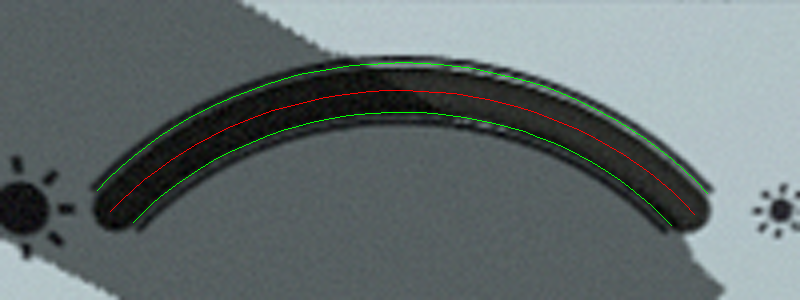

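The alignment is within about 1 mm and the dropper is about 111 mm inside the curve, well clear. I'll descend over the dim end.

{"fn": "play_rows", "kwargs": {
  "deltas": [
    [0,0.04,0.02,0,0,0,1],
    [-0.002,0.09,0.06,0,0,0,1],
    [-0.004,0.14,0.12,0,0,0,1],
    [-0.005,0.18,0.19,0,0,0,1],
    [-0.006,0.195,0.26,0,0,0,1],
    [-0.006,0.195,0.32,0,0,0,1],
    [-0.006,0.195,0.36,0,0,0,1],
    [-0.006,0.195,0.38,0,0,0,1],
    [-0.006,0.195,0.39,0,0,0,1],
    [-0.006,0.195,0.39,0,0,0,1]
  ]
}}

```text
clock: 3.15
position: [0.605, 0.0857, 0.0365]
tool_rot: [-3.141, 0.0, 2.555]
force: [-0.3, -0.5, 0.5]
grip_width: -0.0001
finger_force: 0.0
```

Run:
```python
from workcell import *
s=observe();print(s["position"],s["tool_rot"],s["force"],s["clock"])
```

```text
[0.60504472 0.08566103 0.03653229] [-3.14144518e+00  2.42235299e-04  2.55462150e+00] [-0.28911913 -0.52446962  0.52829274] 3.15
```

{"fn": "play_rows", "kwargs": {
  "deltas": [
    [0.002,0.003,0.01,0,0,0,1],
    [0.004,0.006,0.02,0,0,0,1],
    [0.004,0.006,0.026,0,0,0,1],
    [0.004,0.006,0.028,0,0,0,1],
    [0.004,0.006,0.028,0,0,0,1]
  ]
}}

```text
clock: 3.65
position: [0.6049, 0.0899, 0.0222]
tool_rot: [-3.141, -0.0, 2.556]
force: [0.1, 0.4, 0.9]
grip_width: 0.0003
finger_force: 0.0
```

Run:
```python
from workcell import *
for i in range(3):
    s=observe();print(s["position"],s["tool_rot"],s["force"],s["clock"])
```

```text
[0.60490673 0.08991638 0.0222277 ] [-3.14147525e+00 -9.33486921e-05  2.55567453e+00] [0.13564136 0.42332125 0.89548872] 3.65
[0.60490673 0.08991638 0.0222277 ] [-3.14147525e+00 -9.33486921e-05  2.55567453e+00] [0.13564136 0.42332125 0.89548872] 3.65
[0.60490673 0.08991638 0.0222277 ] [-3.14147525e+00 -9.33486921e-05  2.55567453e+00] [0.13564136 0.42332125 0.89548872] 3.65
```

{"fn": "play_rows", "kwargs": {
  "deltas": [
    [0,0,0.003,0,0,0,1],
    [0,0,0.006,0,0,0,1],
    [0,0,0.008,0,0,0,1],
    [0,0,0.009,0,0,0,1],
    [0,0,0.009,0,0,0,1]
  ]
}}

```text
clock: 4.15
position: [0.605, 0.0899, 0.0178]
tool_rot: [3.142, 0.0, 2.556]
force: [0.3, -0.3, 1.3]
grip_width: -0.0001
finger_force: 1.0
```

{"fn": "play_rows", "kwargs": {
  "deltas": [
    [0,0,0.001,0,0,0,1],
    [0,0,0.002,0,0,0,1],
    [0,0,0.002,0,0,0,1]
  ]
}}

```text
clock: 4.45
position: [0.605, 0.0899, 0.0168]
tool_rot: [3.141, 0.0, 2.556]
force: [-0.9, 0.1, 2.8]
grip_width: -0.0001
finger_force: 1.5
```

Contact is light, at about 2.8 N and 2 mm down. Next I'll work out the arc rows in tool units.

Run:
```python
from h import *
A=[46,*np.arange(43,-47.1,-3)];P=arc(np.radians(A))/.5
for k in range(0,len(A)-1,10):
    D=P[k:k+11]-P[k];print([[round(-d[0],3),round(d[1],3)] for d in D[1:]],A[min(k+10,len(A)-1)])
```

```text
[[np.float64(0.01), np.float64(-0.01)], [np.float64(0.019), np.float64(-0.02)], [np.float64(0.027), np.float64(-0.031)], [np.float64(0.035), np.float64(-0.042)], [np.float64(0.042), np.float64(-0.053)], [np.float64(0.049), np.float64(-0.065)], [np.float64(0.055), np.float64(-0.077)], [np.float64(0.06), np.float64(-0.09)], [np.float64(0.065), np.float64(-0.102)], [np.float64(0.069), np.float64(-0.115)]] 16.0
[[np.float64(0.003), np.float64(-0.013)], [np.float64(0.006), np.float64(-0.027)], [np.float64(0.008), np.float64(-0.04)], [np.float64(0.009), np.float64(-0.054)], [np.float64(0.01), np.float64(-0.067)], [np.float64(0.01), np.float64(-0.081)], [np.float64(0.009), np.float64(-0.094)], [np.float64(0.008), np.float64(-0.108)], [np.float64(0.005), np.float64(-0.121)], [np.float64(0.002), np.float64(-0.135)]] -14.0
[[np.float64(-0.004), np.float64(-0.013)], [np.float64(-0.008), np.float64(-0.026)], [np.float64(-0.013), np.float64(-0.039)], [np.float64(-0.019), np.float64(-0.051)], [np.float64(-0.025), np.float64(-0.063)], [np.float64(-0.032), np.float64(-0.075)], [np.float64(-0.039), np.float64(-0.086)], [np.float64(-0.047), np.float64(-0.097)], [np.float64(-0.056), np.float64(-0.108)], [np.float64(-0.065), np.float64(-0.118)]] -44.0
[[np.float64(-0.01), np.float64(-0.01)]] -47.0
```

{"fn": "play_rows", "kwargs": {
  "deltas": [
    [0.01,-0.01,0,0,0,0,1],
    [0.019,-0.02,0,0,0,0,1],
    [0.027,-0.031,0,0,0,0,1],
    [0.035,-0.042,0,0,0,0,1]
  ]
}}

```text
clock: 4.85
position: [0.5782, 0.0819, 0.0169]
tool_rot: [3.141, 0.0, 2.556]
force: [3.2, 0.2, 2.7]
grip_width: -0.0001
finger_force: 1.6
```

{"fn": "play_rows", "kwargs": {
  "deltas": [
    [0.007,-0.011,0,0,0,0,1],
    [0.014,-0.023,0,0,0,0,1],
    [0.02,-0.035,0,0,0,0,1],
    [0.025,-0.048,0,0,0,0,1],
    [0.03,-0.06,0,0,0,0,1],
    [0.034,-0.073,0,0,0,0,1]
  ]
}}

```text
clock: 5.45
position: [0.544, 0.0608, 0.0168]
tool_rot: [3.141, -0.0, 2.556]
force: [1.7, 1.6, 3.2]
grip_width: -0.0003
finger_force: 1.6
```

{"fn": "play_rows", "kwargs": {
  "deltas": [
    [0.003,-0.013,0,0,0,0,1],
    [0.006,-0.027,0,0,0,0,1],
    [0.008,-0.04,0,0,0,0,1],
    [0.009,-0.054,0,0,0,0,1],
    [0.01,-0.067,0,0,0,0,1],
    [0.01,-0.081,0,0,0,0,1],
    [0.009,-0.094,0,0,0,0,1],
    [0.008,-0.108,0,0,0,0,1],
    [0.005,-0.121,0,0,0,0,1],
    [0.002,-0.135,0,0,0,0,1]
  ]
}}

```text
clock: 6.45
position: [0.506, 0.0049, 0.0168]
tool_rot: [3.142, -0.0, 2.556]
force: [-0.2, 2.2, 3.4]
grip_width: -0.0003
finger_force: 1.6
```

{"fn": "play_rows", "kwargs": {
  "deltas": [
    [-0.004,-0.013,0,0,0,0,1],
    [-0.008,-0.026,0,0,0,0,1],
    [-0.013,-0.039,0,0,0,0,1],
    [-0.019,-0.051,0,0,0,0,1],
    [-0.025,-0.063,0,0,0,0,1],
    [-0.032,-0.075,0,0,0,0,1],
    [-0.039,-0.086,0,0,0,0,1],
    [-0.047,-0.097,0,0,0,0,1],
    [-0.056,-0.108,0,0,0,0,1],
    [-0.065,-0.118,0,0,0,0,1]
  ]
}}

```text
clock: 7.45
position: [0.5007, -0.0624, 0.0168]
tool_rot: [-3.142, -0.0, 2.556]
force: [-0.6, 2.2, 3.2]
grip_width: -0.0001
finger_force: 1.6
```

{"fn": "play_rows", "kwargs": {
  "deltas": [
    [-0.007,-0.006,0,0,0,0,1],
    [-0.008,-0.008,0,0,0,0,1],
    [-0.008,-0.008,0,0,0,0,1]
  ]
}}

```text
clock: 7.75
position: [0.502, -0.0677, 0.0168]
tool_rot: [-3.141, 0.0, 2.555]
force: [0.7, -1.3, 3.0]
grip_width: 0.0003
finger_force: 1.5
```

The fingertips are at the bright end (-46.5°) and still in light contact. Now lift straight up.

{"fn": "play_rows", "kwargs": {
  "deltas": [
    [0,0,-0.02,0,0,0,1],
    [0,0,-0.06,0,0,0,1],
    [0,0,-0.12,0,0,0,1],
    [0,0,-0.18,0,0,0,1],
    [0,0,-0.24,0,0,0,1],
    [0,0,-0.28,0,0,0,1],
    [0,0,-0.3,0,0,0,1],
    [0,0,-0.3,0,0,0,1]
  ]
}}

```text
clock: 8.55
position: [0.5021, -0.0674, 0.1678]
tool_rot: [3.141, 0.002, 2.556]
force: [0.2, 0.4, -0.4]
grip_width: 0.0001
finger_force: 0.0
```

Run:
```python
from workcell import *
import cv2
cv2.imwrite("pics/s2.png",grab_frame("side")[:,:,::-1]);print(observe()["position"])
```

```text
[ 0.50164751 -0.06740729  0.16676942]
```

View pics/s2.png

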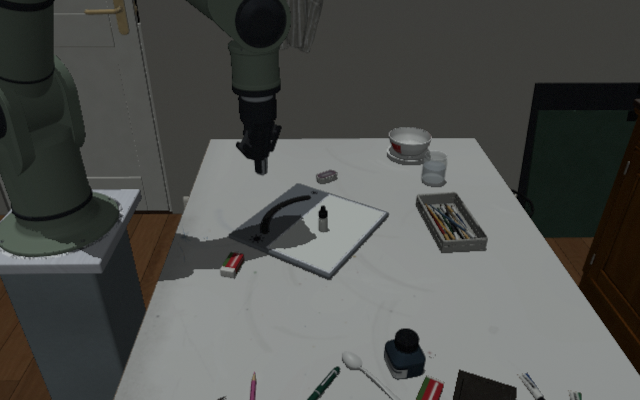

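The tool is clear, and the dropper (323,219), tin (327,177) and eraser (233,264) are unmoved.

```bash
python3 -c "
from workcell import *
print(job_done())"
```

```text
the job is handed in; nothing more can be done
None
```

I stroked the touch bar in one unbroken pass from the small sun to the large sun at about 3 N, lifted clear, and handed the job in at about 8.6 s; the dropper bottle, tin and eraser did not move, but I did not check the pad's brightness itself.

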